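# Line up the lens mount's keyway and lock it

## Robot

A 7-joint arm with a two-finger parallel gripper is mounted at the origin on a cart in front of the work surface, level with it; the furniture and walls round the work are solid. World frame = base frame: x ahead of the robot, y to its left, z up, the work surface at z = 0. Lengths are in m, angles in rad, forces in N, time in s.
With the tool pointing down it reaches from about 0.4 to 0.85 m from the base axis. Payload 4.5 kg.
Tool frame: the origin (TCP) lies midway between the tips of the shut fingers; the grasp point (between the pads) lies 19 mm behind it; z points along the fingers, y is the direction in which the jaws open and shut (so a half turn about z gives the same grasp; the last joint's range is limited). The gripper opens to 88 mm and grips with 3 to 60 N. Pads are 18 mm wide; open, the fingers measure 123 mm over their backs; the gripper's body (75 mm by 187 mm) begins 45 mm behind the grasp point.
Start: joints at [-1.179, 0.689, -0.195, 1.565, 0.157, 0.902, -0.215], TCP at [0.219, 0.585, 0.239] pointing down, gripper open.
Joint ranges: [-3.01, 3.01], [-0.46, 2.08], [-1.47, 1.51], [0.13, 2.56], [-1, 4.14], [0.04, 2.09], [-2.66, 2.66]. Speed limits (rad/s): [2.57, 2.57, 3.14, 3.14, 3.14, 3.14, 3.14].

## Interface

Orientations are given as a unit quaternion [x, y, z, w].
In Python, from plant import r gives the robot as it stands. The module is installed in compiled form; this text tells all that it offers.
- The arm moves only by the shell command python3 -m jog 'ROWS' [FORCE]. ROWS is JSON, a list of rows, each an object with "translation": the shift along the tool's x, y, z in units of 40 mm (1.0 is 40 mm), a list of three; "twist": the turn about the tool's z in units of 6 degrees (1.0 is 6 degrees); "claw": the opening in per cent of the stroke, from 0 (shut) to 100 (fully open). A call has 1 to 20 rows; each row shifts and turns the commanded pose from where the row before left it, along the tool's axes as they then stand; what a row does not reach is not made up. A row lasts 1/12 s, in which the tool goes at most 41.7 mm and 7.16 degrees, less where a joint would pass 70% of its speed; a pose out of reach is approached as far as the arm can. A call is refused whole if a number of a shift passes 1 or a number of a turn 1, either way. A call with a gripper value outside its range is refused whole. The fingers move at their own pace and stop on an object; FORCE is the grip in N (left out, the last holds). Time passes only in rows, so rows that do not move let the fingers close. It gives the time, the measured TCP pose, the force and the opening at its end, in the units of the state.
- r.get_state(): the state, without advancing time (a new reading comes with each control period).
- r.snapshot(name): name is "side" or "top" or "wrist"; returns a dict with "img" (480x640x3 uint8, red, green, blue), "fx", "fy", "cx", "cy" (pixels), "origin" and "rotation" of the camera in the world; the wrist camera has in their place "T_tool_cam" (4x4, takes a point from camera to tool coordinates, whose origin is the TCP and whose axes are the flange's). Camera axes: x right, y up, looking along -z (the intrinsics and any distortion apply to the point x, -y, -z); pixel columns grow to the right and rows downward; lengths in m; the calibration is good to about 2 mm. A picture is of the moment at which its call begins: read the wrist's pose just before it. There is no depth.
- r.finish_job(): hands the job in, once; it reports no verdict.
Trained networks look in the newest picture that a camera, given by its name, has taken for a name from the list of things; names that differ only in an ending like _2 or _b are one class to them, and where a whole thing is asked for, a point or a joint stands for the part that bears it (a point fixed in the world has none). Each returns a list of dicts, best first, with "confidence" (0 to 1); they miss things now and then, are a little off and sometimes report something else, mostly with a low value. They report only what shows in the picture. A call takes as long as a camera call.
- r.spot_in(label, camera): "rect" ([left, top, right, bottom] in pixels, round what is visible of it).
- r.spot_point(label, camera): "location" ([row, column] in pixels: a listed point, or the origin of a listed thing).
The state is a dict: "clock": time; "q": joint angles; "qd": joint speeds; "joint_torque": joint torques, N m; "tool_pos": TCP position; "eef_rot": TCP orientation; "contact_force": force on the tool from outside, world axes, zero at the start; "moment": the same for the moment, N m; "opening": opening from 0.0 (shut) to 1.0 (fully open).
Only numpy, scipy, OpenCV 4.12 (cv2) and the standard library are available. Lean on these libraries where they do the work, as an engineer would, in place of code of your own. Each camera call takes 0.05 s, during which the arm holds its last target. There are 200 camera calls.

## Task

Turn the lens standing on the disc of the rotation mount until the disc's wide keyway faces the sliding key, then slide the key fully home into the keyway so that the mount is locked, and let go.

Things in the scene. Friction and masses are not known exactly. Their poses are not given: they have to be found in the camera images.
- mount: Fixed lens rotation mount: aluminium base plate 130 x 270 x 12 mm. Origin on the bench top, on the hub's upright axis; z up; +y is the way the key slides home, from key to hub. The hub is an aluminium disc, 100 mm wide, faces 28 and 40 mm up. A black lens barrel is fixed on its middle, 52 mm wide, 40 to 74 mm up: grip it to turn the hub. Other lenses on the bench are not part of it.
- hub (a joint): Turn of the disc with its lens, rad, counter-clockwise from above; 0: wide keyway (26 mm wide, 17 deep, in the rim) squarely faces the key, which lies on the mount's -y side. Starts at 0.6 to 1.35, stops at -1.7 and 1.7, friction 0.05 N m, stays where left. A narrow slot about 6 mm wide in the rim, 60 degrees clockwise of the keyway, is not for the key.
- key (a joint): Travel of the sliding key, m: 0 pulled back, 0.032 fully home (a stop); starts at 0 to 0.004. A steel bar 8 mm wide with a round nose between two rails (41 mm over both, tops 32 mm above the bench). Friction about 1.2 N, stays where left. The disc's rim blocks it after about 17 mm unless the keyway faces it within about 10 degrees.
- key_handle (a point): Middle of the key's black upright handle, 68 mm above the bench; the handle is 20 x 20 mm in plan, sides along the mount's x and y, from 49 to 86 mm above the bench. The point lies 130 mm from the hub axis (on the mount's -y side) with the key pulled back, 98 mm with it home. Push it, or grip it across the mount's x.

How it is judged:
At the end, for the whole second after the job is handed in: The wide keyway faces the key within 12 degrees (0.21 rad) and the key is home in it, within 10 mm of its stop (joint key above 0.022 m), both at rest (value of joint hub between -0.21 and 0.21 rad and value of joint key above 0.022 m and velocity of joint key between -0.01 and 0.01 m/s and velocity of joint hub between -0.05 and 0.05 rad/s); the robot touches nothing.
It also fails if it takes over 40 s, if anything falls off the work surface, if the arm or the gripper's body presses on something with over 40 N, if the wrist force passes 120 N, or if a joint passes its speed limit or range.

## Working session

There is one attempt and no reset: what is moved stays moved. The work goes in short steps, Python scripts to look and compute and a shell command to move; the robot and the scene stay as the last step left them, time stands still between calls to the robot, and variables do not carry over. Pictures are saved under pics/ and viewed, about 8 in all and at most 12, crops included, and the job is handed in when it is done.

```bash
mkdir -p pics; cat > h.py <<'E'
import numpy as np, cv2
from plant import r
from scipy.spatial.transform import Rotation as R
def cam(s,st=None):
    if "origin" in s: return np.array(s["origin"]),np.array(s["rotation"])
    T=np.array(s["T_tool_cam"]); A=R.from_quat(st["eef_rot"]).as_matrix()
    return A@T[:3,3]+np.array(st["tool_pos"]),A@T[:3,:3]
def ray(s,row,col,z,st=None):
    o,M=cam(s,st)
    M=np.array(M).reshape(3,3)
    d=M@np.array([(col-s["cx"])/s["fx"],-(row-s["cy"])/s["fy"],-1])
    return o+d*(z-o[2])/d[2]
def proj(s,p,st=None):
    o,M=cam(s,st); c=M.T@(np.array(p)-o)
    return s["cy"]-s["fy"]*c[1]/-c[2], s["cx"]+s["fx"]*c[0]/-c[2]
E
python3 - <<'E'
from h import *
st=r.get_state(); print(st)
for n in("top","side"):
    s=r.snapshot(n); cv2.imwrite(f"pics/{n}0.png",s["img"][:,:,::-1])
    print(n,{k:v for k,v in s.items() if k!="img"})
    for l,z in(("mount",0),("hub",.04),("key_handle",.068),("key",.068)):
        print(l,[(np.round(d["rect"]),round(d["confidence"],2)) for d in r.spot_in(l,n)[:3]])
        try:
            for d in r.spot_point(l,n)[:3]: print("  pt",np.round(d["location"]),round(d["confidence"],2),ray(s,*d["location"],z).round(3))
        except Exception as e: print(e)
E
```

```text
{'clock': 0.0, 'q': array([-1.1791911 ,  0.68997957, -0.19450087,  1.56633286,  0.15728615,
        0.90249229, -0.21506937]), 'qd': array([ 0.00058259,  0.000101  , -0.00055224,  0.00085459, -0.00013151,
        0.00025879, -0.00107185]), 'joint_torque': array([ 1.56835395e-04, -5.27546239e+01, -1.26709040e+00, -1.53428757e+01,
       -5.27182524e-02,  6.53525072e-03,  1.73994613e-04]), 'tool_pos': array([0.21871724, 0.58481174, 0.23791542]), 'eef_rot': array([ 1.77903022e-01,  9.84047603e-01, -9.06153025e-04, -9.82551325e-05]), 'contact_force': array([-1.45276238,  0.21654958,  0.28987921]), 'moment': array([0.00834421, 0.00286451, 0.02520692]), 'opening': 0.9975872931543494}
top {'fx': 465.8511487525609, 'fy': 465.8511487525609, 'cx': 319.8258129846023, 'cy': 243.84634143170268, 'origin': array([0.41052285, 0.05421959, 0.89511419]), 'rotation': array([-0.07730817,  0.05020787,  0.70817188, -0.69999658])}
mount [(array([249., 224., 407., 326.]), 0.7)]
cannot reshape array of size 4 into shape (3,3)
hub [(array([268., 231., 324., 286.]), 0.66)]
it knows: key_handle, mount
key_handle [(array([331., 270., 377., 285.]), 0.75)]
cannot reshape array of size 4 into shape (3,3)
key []
it knows: key_handle, mount
side {'fx': 493.8287437931574, 'fy': 493.8287437931574, 'cx': 317.8894231227781, 'cy': 240.43977171880329, 'origin': array([ 0.24944323, -0.50236024,  0.64973646]), 'rotation': array([ 0.38957612, -0.08898003, -0.20661091,  0.8930985 ])}
mount [(array([273., 202., 360., 327.]), 0.9)]
cannot reshape array of size 4 into shape (3,3)
hub [(array([282., 203., 338., 252.]), 0.72)]
it knows: key_handle, mount
key_handle [(array([311., 248., 326., 291.]), 0.6)]
cannot reshape array of size 4 into shape (3,3)
key [(array([311., 250., 323., 291.]), 0.96)]
it knows: key_handle, mount
```

```bash
sed -i 's|return np.array(s\["origin"\]),np.array(s\["rotation"\])|return np.array(s["origin"]),R.from_quat(s["rotation"]).as_matrix()|; /reshape/d' h.py
python3 - <<'E'
from h import *
for n in("top","side"):
    s=r.snapshot(n)
    for l,z in(("mount",0),("key_handle",.068)):
        for d in r.spot_point(l,n)[:3]: print(n,l,np.round(d["location"]),round(d["confidence"],2),ray(s,*d["location"],z).round(3))
    c=s["img"][190:350,230:430] if n=="top" else s["img"][180:340,230:430]
    cv2.imwrite(f"pics/{n}1.png",cv2.resize(c,None,fx=4,fy=4,interpolation=cv2.INTER_CUBIC)[:600,:,::-1])
E
```

```text
top mount [262. 294.] 0.92 [0.539 0.138 0.   ]
top key_handle [276. 363.] 0.9 [0.503 0.01  0.068]
side mount [238. 308.] 0.85 [0.541 0.141 0.   ]
side key_handle [262. 319.] 0.81 [0.502 0.013 0.068]
```

View pics/top1.png

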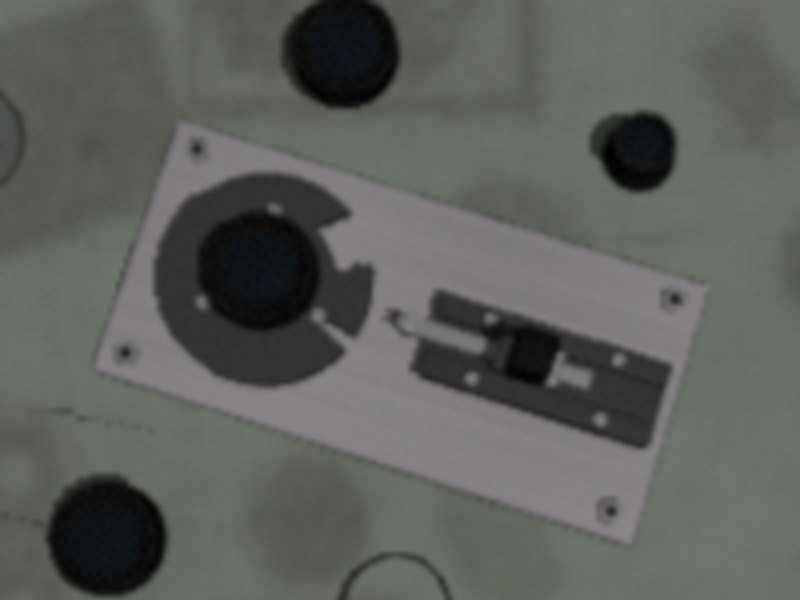

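View pics/top0.png

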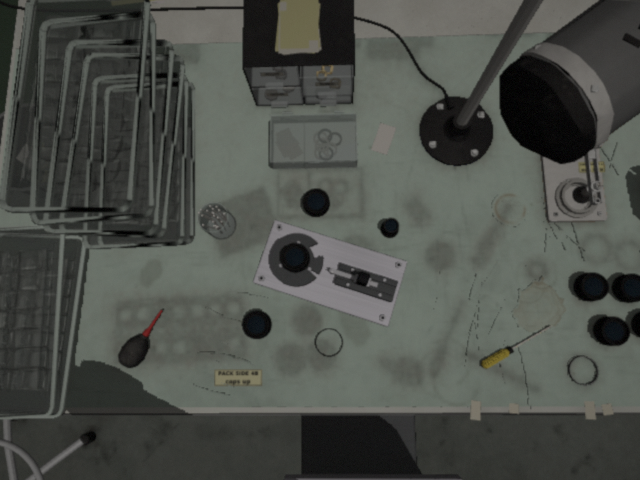

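The crops show the hub disc, with its keyway at crop (350,240) and slot at (335,335). That puts the hub at about +40° (0.70 rad). The handle is at crop (533,355), and the detections agree to about 3 mm. The hub axis is at about (0.540, 0.140), and the hub-to-handle distance is 0.133 m, which fits the given 0.130. I'll approach in front of the wire baskets.

```bash
python3 -m jog '[{"translation":[-0.545,-0.53,0],"twist":0,"claw":100},{"translation":[-0.545,-0.53,0],"twist":0,"claw":100},{"translation":[-0.545,-0.53,0],"twist":0,"claw":100},{"translation":[-0.545,-0.53,0],"twist":0,"claw":100},{"translation":[-0.545,-0.53,0],"twist":0,"claw":100},{"translation":[-0.545,-0.53,0],"twist":0,"claw":100},{"translation":[-0.545,-0.53,0],"twist":0,"claw":100},{"translation":[-0.545,-0.53,0],"twist":0,"claw":100},{"translation":[-0.545,-0.53,0],"twist":0,"claw":100},{"translation":[-0.545,-0.53,0],"twist":0,"claw":100},{"translation":[-0.545,-0.53,0],"twist":0,"claw":100},{"translation":[-0.545,-0.53,0],"twist":0,"claw":100},{"translation":[-0.545,-0.53,0],"twist":0,"claw":100},{"translation":[-0.545,-0.53,0],"twist":0,"claw":100},{"translation":[-0.76,-0.036,0],"twist":0,"claw":100},{"translation":[-0.76,-0.036,0],"twist":0,"claw":100},{"translation":[-0.76,-0.036,0],"twist":0,"claw":100},{"translation":[-0.76,-0.036,0],"twist":0,"claw":100},{"translation":[-0.76,-0.036,0],"twist":0,"claw":100},{"translation":[0,0,0],"twist":0,"claw":100}]' 30
python3 - <<'E'
from h import *
st=r.get_state(); print(st["q"].round(2),st["tool_pos"],st["eef_rot"])
s=r.snapshot("wrist"); cv2.imwrite("pics/w1.png",s["img"][:,:,::-1])
for l,z in(("mount",0),("key_handle",.068)):
    for d in r.spot_point(l,"wrist")[:3]: print(l,np.round(d["location"]),round(d["confidence"],2),ray(s,*d["location"],z,st).round(3))
E
```

```text
clock: 2.67
tool_pos: [0.5466, 0.1364, 0.2387]
eef_rot: [0.182, 0.983, -0.0, 0.003]
contact_force: [1.6, -0.5, -0.0]
opening: 1.002
[-0.18  0.61 -0.25  1.76  0.21  0.8   0.68] [0.54658801 0.13644133 0.23870463] [ 1.81740681e-01  9.83342359e-01 -1.05276649e-04  2.84946742e-03]
mount [208. 317.] 0.73 [0.543 0.135 0.   ]
key_handle [227. 173.] 0.94 [0.5   0.009 0.068]
```

View pics/w1.png

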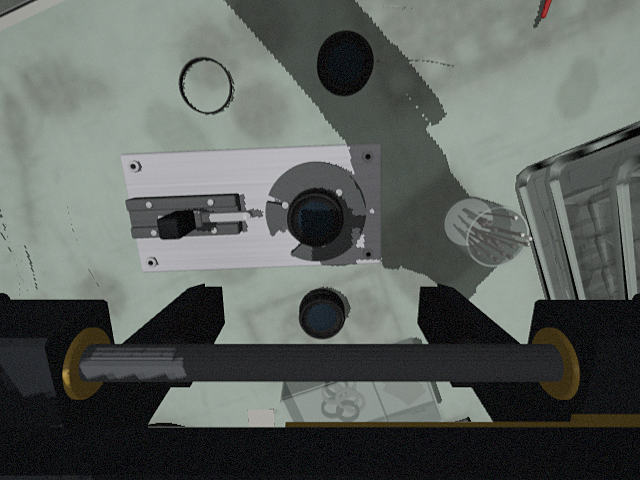

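The wrist view shows the mount with corners near (121,154), (381,145), (381,267) and (143,271). The lens top is at (317,219), and the keyway opens at the lower left around (283,246). The narrow slot is near (268,205).

```bash
python3 - <<'E'
from h import *
st=r.get_state()
s=r.snapshot("wrist")
f=lambda u,v,z: ray(s,v,u,z,st)[:2]
C=[f(*p,.012) for p in((121,154),(381,145),(381,267),(143,271))]
for c in C: print(c.round(4))
for i in range(4): print(np.linalg.norm(C[i]-C[i-1]).round(4))
print("lens top",f(317,219,.074))
ky=(C[1]+C[2]-C[0]-C[3])/2; print("y axis deg",np.degrees(np.arctan2(ky[1],ky[0])))
g=s["img"][140:300,110:390]; cv2.imwrite("pics/w2.png",cv2.resize(g,None,fx=2.85,fy=2.85,interpolation=cv2.INTER_CUBIC)[:,:,::-1])
E
```

```text
[ 0.4098 -0.0281]
[0.4948 0.2235]
[0.6193 0.1832]
[ 0.5303 -0.0674]
0.1267
0.2656
0.1309
0.2659
lens top [0.53220363 0.14052307]
y axis deg 70.89776869108539
```

View pics/w2.png

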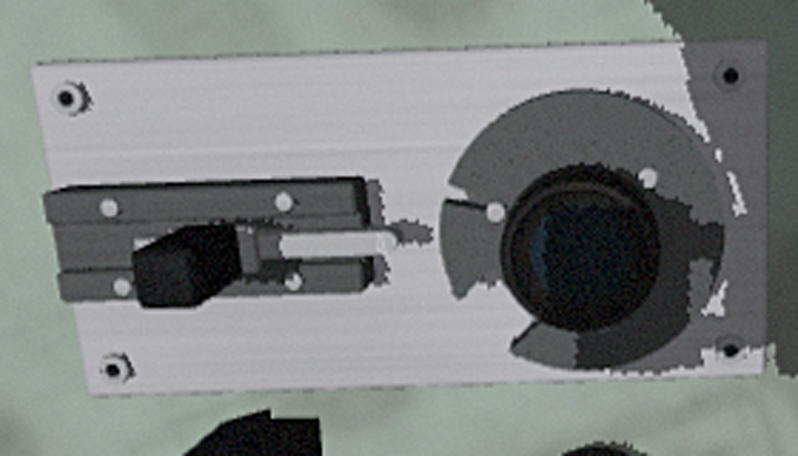

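```bash
python3 - <<'E'
from h import *
st=r.get_state(); s=r.snapshot("wrist")
f=lambda u,v,z: ray(s,140+v/2.85,110+u/2.85,z,st)[:2]
c=f(582,229,.04); k1=f(462,298,.04);k2=f(512,350,.04); sl=f(450,195,.04)
lt=f(585,248,.074)
h=(f(150,275,.086),f(395,243,.02))
print("disc",c,"lens",lt,"handle/nose",h)
a=lambda d:np.degrees(np.arctan2(d[1],d[0]))
for q in(k1,k2,(k1+k2)/2,sl): print(a(q-c),np.linalg.norm(q-c))
print("key axis", a(c-h[1]), a(c-f(50,245,.02)), "jaw", R.from_quat(st["eef_rot"]).as_matrix().round(3))
# edge directions
print(a(f(765,40,.012)-f(33,66,.012)),a(f(765,372,.012)-f(88,395,.012)),a(f(362,178,.032)-f(45,190,.032)))
# from top view
s=r.snapshot("top"); g=lambda u,v,z: ray(s,190+v/4,230+u/4,z)[:2]
print("TOP",a(g(182,122,.012)-g(708,290,.012)),a(g(97,370,.012)-g(632,545,.012)),"disc",g(263,279,.04),"lens",g(262,268,.074),"handle",g(533,355,.086))
c=g(263,279,.04);print(a(g(350,214,.04)-c),a(g(374,265,.04)-c))
E
```

```text
disc [0.53808884 0.13528487] lens [0.53797256 0.13698671] handle/nose (array([0.49690357, 0.01047338]), array([0.52240076, 0.06677174]))
-80.23012633762495 0.049503837479794074
-50.3205157984253 0.05115147177663084
-65.02481151218065 0.048623505681829084
-125.1871196731069 0.04710074838668596
key axis 77.10279876796908 72.42301850345372 jaw [[-0.937  0.349 -0.001]
 [ 0.349  0.937  0.   ]
 [ 0.001 -0.    -1.   ]]
71.48633256501482 71.57681295978696 71.68473876090083
TOP 71.09241839818978 71.44830677223074 disc [0.53753836 0.13155331] lens [0.53746092 0.12893273] handle [0.49574139 0.00980412]
-53.51290521433478 -83.53855368535633
```

```bash
python3 -m jog '[{"translation":[0.19,-0.11,0],"twist":0,"claw":95},{"translation":[0,0,0],"twist":0.96,"claw":95},{"translation":[0,0,0],"twist":0.96,"claw":95},{"translation":[0,0,0],"twist":0.96,"claw":95},{"translation":[0,0,0],"twist":0.96,"claw":95},{"translation":[0,0,0],"twist":0.96,"claw":95},{"translation":[0,0,0],"twist":0.96,"claw":95},{"translation":[0,0,0],"twist":0.96,"claw":95},{"translation":[0,0,0],"twist":0.96,"claw":95},{"translation":[0,0,0.7],"twist":0,"claw":95},{"translation":[0,0,0.7],"twist":0,"claw":95},{"translation":[0,0,0.6],"twist":0,"claw":95},{"translation":[0,0,0.5],"twist":0,"claw":95},{"translation":[0,0,0.5],"twist":0,"claw":95},{"translation":[0,0,0],"twist":0,"claw":95},{"translation":[0,0,0],"twist":0,"claw":95}]' 30
python3 - <<'E'
from h import *
st=r.get_state(); print(st["q"].round(2),st["eef_rot"],R.from_quat(st["eef_rot"]).as_matrix().round(3))
s=r.snapshot("wrist"); cv2.imwrite("pics/w3.png",s["img"][:,:,::-1])
print([proj(s,p,st) for p in ((.538,.135,.074),(.538,.135,.04),st["tool_pos"])])
E
```

```text
clock: 4.3
tool_pos: [0.5309, 0.1397, 0.1185]
eef_rot: [0.548, 0.836, -0.001, -0.001]
contact_force: [0.1, -0.8, 0.4]
opening: 0.947
[-0.33  0.77 -0.02  1.9   0.03  0.47  0.04] [ 5.48302995e-01  8.36279101e-01 -6.54368182e-04 -8.13933375e-04] [[-0.399  0.917 -0.002]
 [ 0.917  0.399 -0.   ]
 [ 0.001 -0.002 -1.   ]]
[(np.float64(284.21002113711546), np.float64(328.5625658343678)), (np.float64(265.28329249206604), np.float64(327.57425445862236)), (np.float64(306.26962134070664), np.float64(320.21263290286794))]
```

View pics/w3.png

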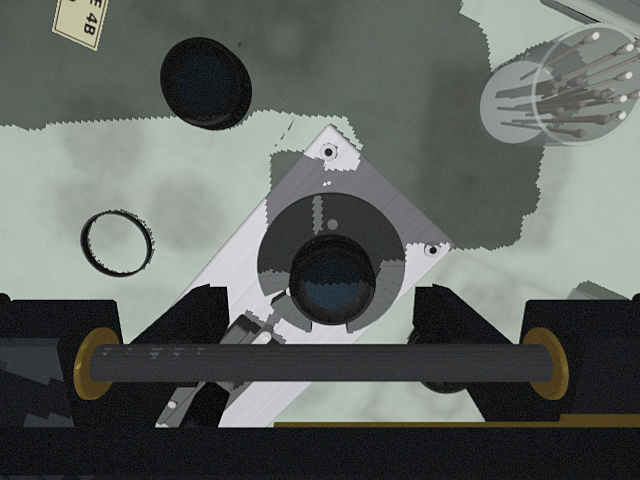

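Lens top is at (332,281), 2–3 mm from where I predicted it. I'll centre on it, descend and grip.

```bash
python3 -m jog '[{"translation":[-0.2,0.16,0],"twist":0,"claw":95},{"translation":[0,0,0],"twist":0,"claw":95},{"translation":[0,0,0.45],"twist":0,"claw":95},{"translation":[0,0,0.45],"twist":0,"claw":95},{"translation":[0,0,0.45],"twist":0,"claw":95},{"translation":[0,0,0.43],"twist":0,"claw":95},{"translation":[0,0,0],"twist":0,"claw":95},{"translation":[0,0,0],"twist":0,"claw":95},{"translation":[0,0,0],"twist":0,"claw":40},{"translation":[0,0,0],"twist":0,"claw":40},{"translation":[0,0,0],"twist":0,"claw":40},{"translation":[0,0,0],"twist":0,"claw":40},{"translation":[0,0,0],"twist":0,"claw":40},{"translation":[0,0,0],"twist":0,"claw":40},{"translation":[0,0,0],"twist":0,"claw":40},{"translation":[0,0,0],"twist":0,"claw":40}]' 25
```

```text
clock: 5.68
tool_pos: [0.5404, 0.134, 0.048]
eef_rot: [0.549, 0.836, -0.001, -0.0]
contact_force: [-1.2, 0.3, 5.8]
opening: 0.579
```

Opening is 51 mm, so the 52 mm barrel is gripped. Next I turn it 42° clockwise.

```bash
python3 -m jog '[{"translation":[0,0,0],"twist":0.6,"claw":40},{"translation":[0,0,0],"twist":0.7,"claw":40},{"translation":[0,0,0],"twist":0.7,"claw":40},{"translation":[0,0,0],"twist":0.7,"claw":40},{"translation":[0,0,0],"twist":0.7,"claw":40},{"translation":[0,0,0],"twist":0.7,"claw":40},{"translation":[0,0,0],"twist":0.7,"claw":40},{"translation":[0,0,0],"twist":0.7,"claw":40},{"translation":[0,0,0],"twist":0.7,"claw":40},{"translation":[0,0,0],"twist":0.7,"claw":40},{"translation":[0,0,0],"twist":0,"claw":40},{"translation":[0,0,0],"twist":0,"claw":40},{"translation":[0,0,0],"twist":0,"claw":40}]'
python3 - <<'E'
from h import *
st=r.get_state(); M=R.from_quat(st["eef_rot"]).as_matrix(); print("jaw",np.degrees(np.arctan2(M[1,1],M[0,1])))
s=r.snapshot("top")
cv2.imwrite("pics/w4.png",cv2.resize(s["img"][190:340,230:430],None,fx=4,fy=4,interpolation=cv2.INTER_CUBIC)[:,:,::-1])
s=r.snapshot("wrist"); cv2.imwrite("pics/w5.png",s["img"][:,:,::-1])
E
```

```text
clock: 6.77
tool_pos: [0.5409, 0.1341, 0.048]
eef_rot: [0.809, 0.588, -0.0, 0.0]
contact_force: [-0.9, -0.4, 4.7]
opening: 0.574
jaw -17.979707978778894
```

View pics/w5.png

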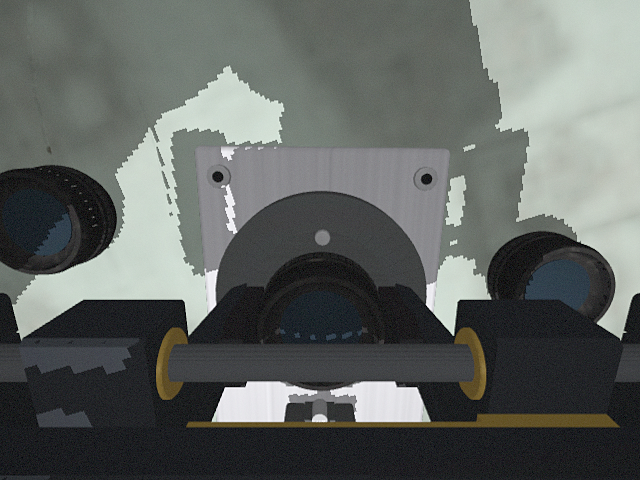

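The lens is held and the jaws are now along mount x, at -18°. I'll release, rise and back off behind the handle (tool -x), then look.

```bash
python3 -m jog '[{"translation":[0,0,0],"twist":0,"claw":85},{"translation":[0,0,0],"twist":0,"claw":85},{"translation":[0,0,0],"twist":0,"claw":85},{"translation":[0,0,0],"twist":0,"claw":85},{"translation":[0,0,0],"twist":0,"claw":85},{"translation":[0,0,-0.5],"twist":0,"claw":85},{"translation":[0,0,-0.5],"twist":0,"claw":85},{"translation":[0,0,-0.6],"twist":0,"claw":85},{"translation":[0,0,-0.7],"twist":0,"claw":85},{"translation":[0,0,-0.7],"twist":0,"claw":0},{"translation":[-0.5,0,0],"twist":0,"claw":0},{"translation":[-0.6,0,0],"twist":0,"claw":0},{"translation":[-0.6,0,0],"twist":0,"claw":0},{"translation":[-0.6,0,0],"twist":0,"claw":0},{"translation":[-0.6,0,0],"twist":0,"claw":0},{"translation":[-0.6,0,0],"twist":0,"claw":0},{"translation":[-0.6,0,0],"twist":0,"claw":0},{"translation":[-0.2,0,0],"twist":0,"claw":0},{"translation":[0,0,0],"twist":0,"claw":0},{"translation":[0,0,0],"twist":0,"claw":0}]'
python3 - <<'E'
from h import *
st=r.get_state(); M=R.from_quat(st["eef_rot"]).as_matrix(); print("jaw",np.degrees(np.arctan2(M[1,1],M[0,1])))
s=r.snapshot("wrist"); cv2.imwrite("pics/w6.png",s["img"][:,:,::-1])
for l,z in(("mount",0),("key_handle",.068)):
    for d in r.spot_point(l,"wrist")[:2]:
        p=ray(s,*d["location"],z,st); print(l,np.round(d["location"]),round(d["confidence"],2),p.round(3),"tool units",(M.T@(p-st["tool_pos"])/.04).round(2))
E
```

```text
clock: 8.53
tool_pos: [0.4884, -0.0284, 0.1675]
eef_rot: [0.809, 0.588, 0.0, -0.0]
contact_force: [0.4, -0.4, 0.1]
opening: 0.039
jaw -17.97528141883883
mount [ 15. 324.] 0.57 [0.543 0.131 0.   ] tool units [4.22 0.06 4.19]
key_handle [189. 317.] 0.68 [0.499 0.012 0.068] tool units [ 1.03 -0.06  2.49]
```

View pics/w6.png

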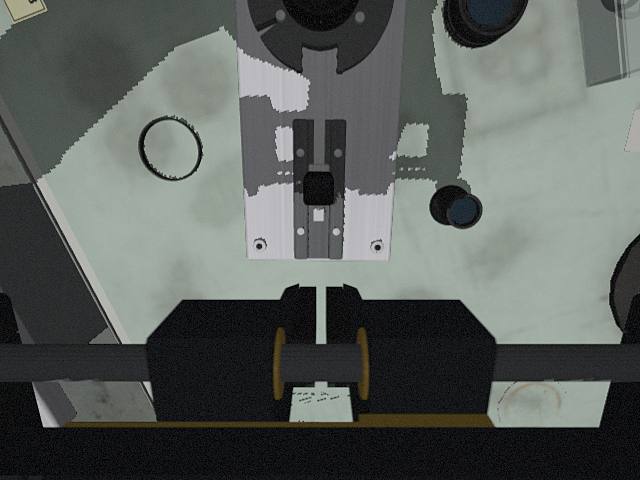

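The keyway (cols 303–339, row 60) is centred on the key bar at col 320. The handle at (318,188) is straight ahead of the shut fingers. I'll go down and push.

```bash
python3 -m jog '[{"translation":[0,-0.04,0.5],"twist":0,"claw":0},{"translation":[0,0,0.6],"twist":0,"claw":0},{"translation":[0,0,0.6],"twist":0,"claw":0},{"translation":[0,0,0.6],"twist":0,"claw":0},{"translation":[0,0,0.5],"twist":0,"claw":0},{"translation":[0,0,0],"twist":0,"claw":0},{"translation":[0.2,0,0],"twist":0,"claw":0},{"translation":[0.2,0,0],"twist":0,"claw":0},{"translation":[0.1,0,0],"twist":0,"claw":0},{"translation":[0.1,0,0],"twist":0,"claw":0},{"translation":[0.1,0,0],"twist":0,"claw":0},{"translation":[0.1,0,0],"twist":0,"claw":0},{"translation":[0.1,0,0],"twist":0,"claw":0},{"translation":[0.1,0,0],"twist":0,"claw":0},{"translation":[0.1,0,0],"twist":0,"claw":0},{"translation":[0.1,0,0],"twist":0,"claw":0},{"translation":[0,0,0],"twist":0,"claw":0},{"translation":[0,0,0],"twist":0,"claw":0}]'
python3 - <<'E'
from h import *
st=r.get_state(); print((st["tool_pos"]-np.array([.4884,-.0284,.1675]))@R.from_quat(st["eef_rot"]).as_matrix(),st["contact_force"])
E
```

```text
clock: 10.18
tool_pos: [0.5011, 0.0176, 0.0554]
eef_rot: [0.809, 0.588, -0.0, -0.0]
contact_force: [0.1, 0.0, 1.5]
opening: 0.002
[ 0.04765227 -0.00201796  0.11215728] [0.1352598  0.00635464 1.49343299]
```

```bash
python3 -m jog '[{"translation":[0.07,0,0],"twist":0,"claw":0},{"translation":[0.07,0,0],"twist":0,"claw":0},{"translation":[0.07,0,0],"twist":0,"claw":0},{"translation":[0,0,0],"twist":0,"claw":0},{"translation":[0,0,0],"twist":0,"claw":0}]'
python3 - <<'E'
from h import *
st=r.get_state(); M=R.from_quat(st["eef_rot"]).as_matrix(); print((st["tool_pos"]-np.array([.4884,-.0284,.1675]))@M,st["contact_force"]@M)
s=r.snapshot("top"); 
for d in r.spot_point("key_handle","top"): print(d, ray(s,*d["location"],.068))
s=r.snapshot("wrist");cv2.imwrite("pics/w7.png",s["img"][:,:,::-1])
E
```

```text
clock: 10.6
tool_pos: [0.5022, 0.0212, 0.0554]
eef_rot: [0.81, 0.586, -0.002, 0.001]
contact_force: [-3.1, -8.4, 2.3]
opening: 0.004
[ 0.05201201 -0.00226275  0.11183011] [-8.91403023 -0.30860038 -2.27561324]
```

View pics/w7.png

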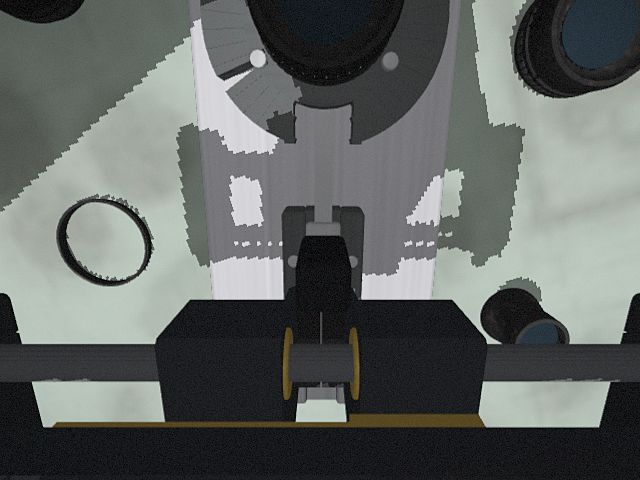

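It stalls at 9 N with the tool 121 mm from the hub axis, where home would be about 117 mm and a blocked rim about 132 mm. I'll push slightly harder to confirm it's the stop, then retreat.

```bash
python3 -m jog '[{"translation":[0.07,0,0],"twist":0,"claw":0},{"translation":[0.07,0,0],"twist":0,"claw":0},{"translation":[0,0,0],"twist":0,"claw":0},{"translation":[0,0,0],"twist":0,"claw":0}]'
python3 -m jog '[{"translation":[-0.3,0,0],"twist":0,"claw":0},{"translation":[-0.5,0,0],"twist":0,"claw":0},{"translation":[-0.6,0,0],"twist":0,"claw":0},{"translation":[-0.5,0,0],"twist":0,"claw":0},{"translation":[0,0,-0.6],"twist":0,"claw":0},{"translation":[0,0,-0.9],"twist":0,"claw":0},{"translation":[0,0,-0.9],"twist":0,"claw":0},{"translation":[0,0,-0.6],"twist":0,"claw":0},{"translation":[0,0,0],"twist":0,"claw":0},{"translation":[0,0,0],"twist":0,"claw":0}]'
python3 - <<'E'
from h import *
st=r.get_state()
s=r.snapshot("wrist");cv2.imwrite("pics/w8.png",s["img"][:,:,::-1])
for l,z in(("mount",0),("key_handle",.068)):
  for d in r.spot_point(l,"wrist")[:1]: print(l,d, ray(s,*d["location"],z,st))
for n in("top","side"):
  s=r.snapshot(n)
  for d in r.spot_point("key_handle",n)[:1]:
    p=ray(s,*d["location"],.068); print(n,d["confidence"],p,np.hypot(*(p[:2]-[.5395,.1365])))
E
```

```text
clock: 11.08
tool_pos: [0.5021, 0.0214, 0.0555]
eef_rot: [0.812, 0.584, -0.005, 0.002]
contact_force: [-5.8, -18.8, 4.0]
opening: 0.001
clock: 11.92
tool_pos: [0.4831, -0.0416, 0.1766]
eef_rot: [0.809, 0.588, 0.002, 0.001]
contact_force: [-0.3, -0.7, 0.3]
opening: 0.0
key_handle {'location': [121.7, 316.3], 'confidence': 0.56} [0.50709479 0.04110565 0.068     ]
top 0.59 [0.50722308 0.0402947  0.068     ] 0.10147541784651977
side 0.76 [0.51704458 0.04468801 0.068     ] 0.09451818163205433
```

View pics/w8.png

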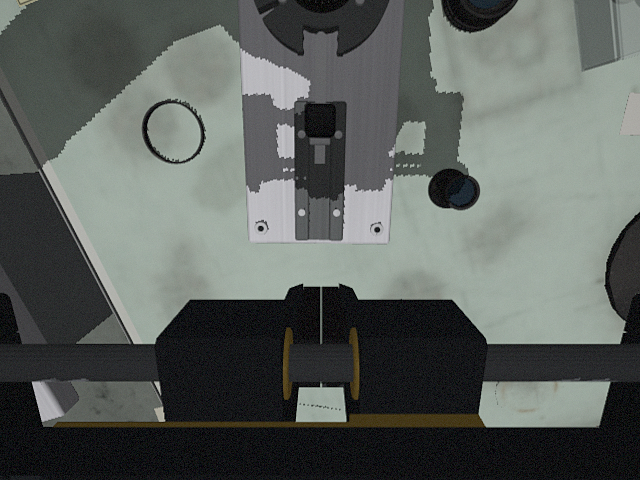

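The handle is now at (320,120), 95–101 mm from the hub axis (98 = home). The bar lies in the keyway and the gripper is clear.

```bash
python3 -c "
from plant import r
print(r.finish_job())"
```

```text
the job is handed in; nothing more can be done
None
```

I turned the lens about 42° clockwise so that the wide keyway faces the key, then pushed the key home with the shut fingers, backed off and handed the job in. No verdict came back. It took about 12 s of the 40 s allowed.

- **Alignment:** the wrist picture taken just before the push showed the keyway centred on the key bar. The last picture shows the bar in the keyway.
- **Key travel:** the key stopped against about 20 N without moving further. The handle measured about 101 mm from the hub axis in the top camera and 95 mm in the side camera; fully home is 98 mm. That is well short of the roughly 113 mm at which the disc's rim would block it.
- **Release:** the gripper was clear of everything at hand-in, about 9 cm above the handle's top and well behind it.
- **Disagreements:**
    - The final handle position differed by about 1 cm between the side camera and the top and wrist cameras.
    - The detector did not find the mount in the last wrist picture.
    - I gripped the lens about 3 mm off centre along the pads because of a sign slip in a correction. It had no visible effect.

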